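# Lock the gearbox collar on the repair stand

### The arm

A 7-joint arm with a two-finger parallel gripper is mounted at the origin on the work surface. World frame = base frame: x ahead of the robot, y to its left, z up, the work surface at z = 0. Lengths are in m, angles in rad, forces in N, time in s.
With the tool pointing down it reaches from about 0.4 to 0.875 m from the base axis. Payload 19.3 kg.
Tool frame: the origin (TCP) lies at the very end of the fingers, on their centre line; the grasp point (between the pads) lies 19 mm behind it; z points along the fingers, y is the line along which they close (so a half turn about z gives the same grasp; the last joint's range is limited). The gripper opens to 85 mm and grips with 20 to 120 N. Pads are 22 mm wide; open, the fingers measure 114 mm over their backs; the gripper's body (76 mm by 85 mm) begins 54 mm behind the grasp point. The pads swing forward as they close: fully open they stand 13 mm farther back than shut.
Start: joints at [-1.401, 0.521, -0.036, 1.599, 0.021, 1.021, -0.113], TCP at [0.148, 0.607, 0.231] pointing down, gripper open.
Joint ranges: [-2.91, 2.91], [-0.3, 2.13], [-1.5, 1.42], [0.17, 2.43], [-1.26, 4.41], [0.16, 1.93], [-2.52, 2.52]. Speed limits (rad/s): [1.89, 1.89, 2.39, 2.39, 3.01, 3.01, 3.01].

### API

Orientations are given as [roll, pitch, yaw] about the fixed x, y, z axes, in that order (R = Rz(yaw) Ry(pitch) Rx(roll)).
In Python, from workcell import bot gives the robot as it stands.
- The arm moves only by the tool jog_arm, never from a script. Its argument "motion" is a list of rows, each a list of 5 numbers: the shift along the tool's x, y, z scaled (see below), then the turn about the tool's z scaled (see below), then the opening, from 0 (shut) to 1 (fully open). A call has 1 to 12 rows; each row shifts and turns the commanded pose from where the row before left it, along the tool's axes as they then stand; what a row does not reach is not made up. The controller multiplies each number of a shift by 30 mm and each number of a turn by 0.08 rad. A row lasts 1/10 s, in which the tool goes at most 50 mm and 8.59 degrees, less where a joint would pass 70% of its speed; a pose out of reach is approached as far as the arm can. A call with a number of a shift or a turn outside -1 to 1 is refused whole. A call with a gripper value outside its range is refused whole. The fingers move at their own pace and stop on an object; "newtons" is the grip in N (left out, the last holds). Time passes only in rows, so rows that do not move let the fingers close. It gives the time, the measured TCP pose, the force, the opening and the grip force at its end, in the units of the state.
- bot.observe(): the state, without advancing time (a new reading comes with each control period).
- bot.grab_frame(name): name is "scene" or "top" or "wrist"; returns a dict with "pixels" (400x640x3 uint8, red, green, blue), "fovy" (degrees; the focal length in pixels is half the picture's height over the tangent of half this angle, whatever the lens; pixels are square), "cx", "cy" (the principal point, pixels), "rvec" (rotation vector, rad) and "tvec" (3), from world to camera coordinates, as OpenCV has them; the wrist camera has in their place "mount" (4x4, takes a point from camera to tool coordinates, whose origin is the TCP and whose axes are the flange's). Camera axes: x right, y down, z forward; pixel columns grow to the right and rows downward; lengths in m; the calibration is good to about 2 mm. The wrist camera is an equidistant fisheye: a pixel r from the principal point sees the ray r / f radians off the axis. A picture is of the moment at which its call begins: read the wrist's pose just before it. There is no depth.
- bot.job_done(): hands the job in; it is judged then, once.
The state is a dict: "clock": time; "qpos": joint angles; "qd": joint speeds; "joint_efforts": joint torques, N m; "position": TCP position; "tool_rot": TCP orientation; "force": force on the tool from outside, world axes, zero at the start; "moment": the same for the moment, N m; "grip_width": finger opening in m; "finger_force": force on a finger pad.
Only numpy, scipy, OpenCV 4.12 (cv2) and the standard library are available. Lean on these libraries where they do the work, as an engineer would, in place of code of your own. Each camera call takes 0.05 s, during which the arm holds its last target. There are 200 camera calls.

### The job

The drill gearbox standing in the repair stand with the yellow lock collar is still unlocked. Turn the yellow collar by its lever, clockwise seen from above, until the lever lines up with the red locked mark on the stand's base plate (not past it), and let go. Leave the blue collar on the other stand as it is.

Things in the scene. Friction and masses are not known exactly. Their poses are not given: they have to be found in the camera images.
- yellow_collar (a joint): Angle (rad) of the yellow lock collar about its upright axis, growing clockwise seen from above: 0 = open stop, lever at the white mark; 1.2 = locked, lever in line with the red mark; 1.6 = far stop, past the mark. Starts between 0 and 0.3. Plain friction (about 3 N at the lever) holds it wherever it is left; no spring or click.
- yellow_lever (a point): Grip of the yellow collar's lever: an upright paddle 14 mm thick along its swing, 24 mm long outward from the axis, 59 mm tall, top 110 mm above the bench. The point is on its centre line, 20 mm below its top, 85 mm from the axis, and moves with it. An arm (51 to 65 mm above the bench) joins its foot to the yellow ring (108 mm across, top 67 mm up).
- yellow_axis (a point): Fixed point on the yellow collar's turning axis, 90 mm above the bench (level with yellow_lever), in the black drill chuck (42 mm across, top 115 mm up) amid the ring. The stand is fixed: grey base plate 244 mm across, 18 mm high; on its rim, just outside the lever, two bars 20 x 12 mm point at the axis: white (open) and, 1.2 rad clockwise, red (locked).
- blue_lever (a point): The same point on the lever of the other stand, which is alike but has a blue collar and lever and holds a grinder head with a square aluminium housing and a thin spindle. It belongs to another job and must stay where it is.
Not all that is in view belongs to the job. What is shaped like the part that bears yellow_collar but turquoise is not meant.

How it is judged:
By the outcome, as a careful person would: the job done as asked, in the order asked, and still so for the second after the job is handed in, with the robot touching nothing.
It also fails if it takes over 35 s, if anything falls off the work surface, if the arm or the gripper's body presses on something with over 40 N, if the wrist force passes 120 N, or if a joint passes its speed limit or range.

## Working session

There is one attempt and no reset: what is moved stays moved. The work goes in short steps, Python scripts to look and compute and a tool call to move; the robot and the scene stay as the last step left them, time stands still between calls to the robot, and variables do not carry over. Pictures are saved under pics/ and viewed, at most 10 in all, crops included, and the job is handed in when it is done.

Besides the shell and the picture viewer there is one more tool, called after "Call:" as name([rows], argument=value, ...), one row to a line, values as JSON. jog_arm: Moves the arm, as the interface text tells. Shifts and turns lie within -1 to 1; 1 stands for 30 mm of shift or 0.08 rad of turn. Its arguments: {"type":"object","properties":{"motion":{"type":"array","items":{"type":"array","items":{"type":"number"}}},"newtons":{"type":"number"}},"required":["motion"]}

```bash
mkdir -p pics; cat > h.py <<'E'
import numpy as np, cv2, pickle
from workcell import bot
def snap(n,f):
    d=bot.grab_frame(n); cv2.imwrite(f'pics/{f}.png',cv2.cvtColor(d['pixels'],cv2.COLOR_RGB2BGR)); pickle.dump(d,open(f'{f}.pkl','wb')); return d
def cal(d):
    f=200/np.tan(np.radians(d['fovy'])/2); K=np.array([[f,0,d['cx']],[0,f,d['cy']],[0,0,1]]); R=cv2.Rodrigues(np.array(d['rvec'],float))[0]; return K,R,np.array(d['tvec'],float).ravel()
def ray(d,u,v,z):
    K,R,t=cal(d); c=-R.T@t; w=R.T@np.linalg.inv(K)@[u,v,1]; return c+w*(z-c[2])/w[2]
def proj(d,p):
    K,R,t=cal(d); q=K@(R@np.array(p)+t); return q[:2]/q[2]
E
python3 - <<'E'
from h import *
print(bot.observe())
a=snap('scene','s0')['pixels'];b=snap('top','t0')['pixels']
E
```

```text
{'clock': 0.0, 'qpos': array([-1.40120413,  0.52203364, -0.03635355,  1.60001768,  0.02120347,
        1.02111217, -0.11278721]), 'qd': array([ 5.39605019e-04, -4.35944983e-04, -8.61984865e-04,  6.02545623e-05,
        6.93066026e-04, -2.84934882e-04, -2.03467303e-05]), 'joint_efforts': array([-9.00177001e-04, -9.27089381e+01,  1.97971657e+00, -3.69939852e+01,
        1.78627350e-02,  7.96258537e-03, -2.97467864e-05]), 'position': array([0.14837773, 0.60676921, 0.23070975]), 'tool_rot': array([-3.14040935e+00,  7.56539658e-05,  2.90182798e+00]), 'force': array([ 0.40671517, -1.09677049, -0.3284389 ]), 'moment': array([ 0.00849979, -0.00402275,  0.04719983]), 'finger_force': 0.0, 'grip_width': 0.08533547075710449}
```

View pics/t0.png

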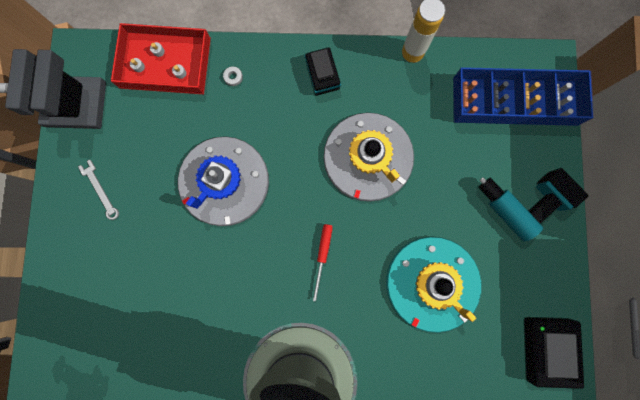

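View pics/s0.png

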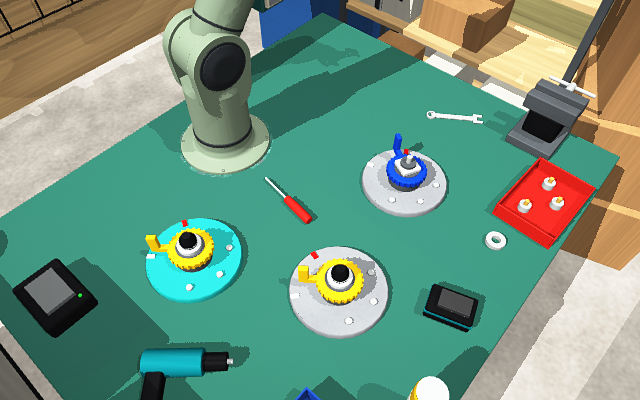

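The scene view confirms what the top view shows. There are three candidates in the top view:
- Yellow collar on a **grey** plate, axis ≈(371,150), lever ≈(398,178), red mark (357,194).
- Yellow collar on a **turquoise** plate (440,285), the decoy.
- Blue collar (217,177), not to be touched.

The grey-plate one fits the description. I'll confirm it in a crop and measure.

```bash
python3 - <<'E'
from h import *
t=pickle.load(open('t0.pkl','rb')); s=pickle.load(open('s0.pkl','rb'))
print('cam',-cal(t)[1].T@cal(t)[2], 'base px',proj(t,[0,0,0]),'tcp px',proj(t,[0.148,0.607,0.231]),proj(s,[.148,.607,.231]))
c=t['pixels'][105:210,315:425]; c=cv2.resize(c,None,fx=5,fy=5,interpolation=cv2.INTER_CUBIC)
cv2.imwrite('pics/c1.png',cv2.cvtColor(c,cv2.COLOR_RGB2BGR))
hsv=cv2.cvtColor(t['pixels'],cv2.COLOR_RGB2HSV).astype(int)
m=((hsv[...,0]<8)|(hsv[...,0]>172))&(hsv[...,1]>150)&(hsv[...,2]>100)
y,x=np.nonzero(m[180:205,340:375]); r=(x.mean()+340,y.mean()+180); print('red',r,len(x),ray(t,*r,.025))
print('axis top z.115',ray(t,371,149,.115),'plate ctr',ray(t,369,156,.018),'lever top',ray(t,400,179,.11))
print('axis scene',ray(s,340,271,.115),'lever scene',ray(s,304,270,.11))
E
```

```text
cam [ 0.33459881 -0.05135857  0.99269509] base px [299.58363059 381.81821185] tcp px [ -8.05083592 334.78680015] [388.36400044   8.36755738]
red (np.float64(356.71875), np.float64(193.5)) 32 [ 0.48572073 -0.13555125  0.025     ]
axis top z.115 [ 0.58186862 -0.16059753  0.115     ] plate ctr [ 0.58972473 -0.16751845  0.018     ] lever top [ 0.51067053 -0.23201298  0.11      ]
axis scene [ 0.59586214 -0.17274496  0.115     ] lever scene [ 0.53102496 -0.22230738  0.11      ]
```

View pics/c1.png

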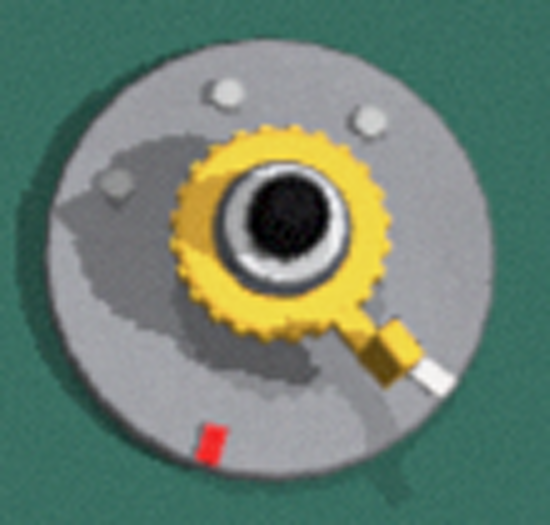

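The crop confirms it. The grey plate holds a yellow collar with a black chuck, its lever is almost at the white bar, and the red bar is clockwise of it at crop (212,445). The estimates agree: the red bar is 0.107 m from the axis, just inside the 0.122 m rim. Next I plan the approach to above the lever.

```bash
cat >> h.py <<'E'
def plan(wps, turn, grip=1, pose=None):
    """rows from the current pose through world xyz waypoints, turning yaw by `turn` (rad) evenly"""
    o=bot.observe(); p=np.array(o['position'],float); yaw=o['tool_rot'][2]
    if pose is not None: p=np.array(pose[:3],float); yaw=pose[3]
    segs=[]; a=p
    for w in wps:
        n=max(1,int(np.ceil(np.linalg.norm(np.array(w)-a)/.028))); segs+=[a+(np.array(w)-a)*(i+1)/n for i in range(n)]; a=np.array(w)
    n=max(len(segs),int(np.ceil(abs(turn)/.078))); segs+=[a]*(n-len(segs)); rows=[]; y0=yaw
    for i,q in enumerate(segs):
        tx=np.array([np.cos(yaw),np.sin(yaw),0]); ty=np.array([np.sin(yaw),-np.cos(yaw),0]); d=q-p
        s=np.round([d@tx/.03,d@ty/.03,-d[2]/.03],2); tn=round((y0-yaw and (yaw-y0) or 0)/.08,2)
        tn=np.round((yaw-(y0+turn*(i+1)/n))/.08,2)
        p=p+(s[0]*tx+s[1]*ty)*.03-np.array([0,0,s[2]*.03]); yaw-=tn*.08
        rows.append([float(v) for v in s]+[float(tn),grip])
    for i in range(0,len(rows),12): print(str(rows[i:i+12]).replace(' ',''))
    print('end',p.round(4),round(yaw,4))
E
python3 - <<'E'
from h import *
t=pickle.load(open('t0.pkl','rb'))
print('axis',ray(t,372.6,148,.115),'lever',ray(t,395,174,.11),'white',ray(t,401.6,180.6,.025))
A=np.array([.588,-.166]); L=A+.085*np.array([np.cos(np.radians(226)),np.sin(np.radians(226))]); print(L)
plan([[.32,.5,.235],[.54,.2,.235],[L[0],L[1],.2]],np.radians(45)-2.902)
E
```

```text
axis [ 0.58446166 -0.16444926  0.115     ] lever [ 0.52265211 -0.2199179   0.11      ] white [ 0.52343221 -0.25364233  0.025     ]
[ 0.52895404 -0.22714388]
[[-0.8,-0.26,-0.02,0.7,1],[-0.81,-0.22,-0.01,0.69,1],[-0.83,-0.17,-0.02,0.7,1],[-0.83,-0.13,-0.02,0.7,1],[-0.84,-0.08,-0.02,0.69,1],[-0.84,-0.03,-0.01,0.7,1],[-0.84,0.02,-0.02,0.69,1],[-0.84,0.06,-0.02,0.7,1],[-0.86,-0.22,0.0,0.7,1],[-0.87,-0.18,0.0,0.69,1],[-0.88,-0.12,0.0,0.7,1],[-0.88,-0.08,0.0,0.7,1]]
[[-0.89,-0.02,0.0,0.69,1],[-0.88,0.02,0.0,0.7,1],[-0.88,0.07,0.0,0.69,1],[-0.88,0.12,0.0,0.7,1],[-0.87,0.17,0.0,0.7,1],[-0.86,0.22,0.0,0.69,1],[-0.84,0.27,0.0,0.7,1],[-0.83,0.31,0.0,0.7,1],[-0.81,0.36,0.0,0.69,1],[-0.79,0.4,0.0,0.7,1],[-0.89,-0.12,0.07,0.69,1],[-0.88,-0.07,0.08,0.7,1]]
[[-0.89,-0.01,0.07,0.7,1],[-0.89,0.03,0.07,0.69,1],[-0.89,0.08,0.07,0.7,1],[-0.88,0.13,0.08,0.7,1],[-0.87,0.18,0.07,0.69,1],[-0.86,0.23,0.07,0.7,1],[-0.85,0.27,0.08,0.69,1],[-0.83,0.32,0.07,0.7,1],[-0.81,0.37,0.07,0.7,1],[-0.79,0.41,0.08,0.69,1],[-0.76,0.46,0.07,0.7,1],[-0.74,0.5,0.07,0.7,1]]
[[-0.71,0.53,0.07,0.69,1],[-0.68,0.58,0.08,0.7,1]]
end [ 0.5289 -0.2271  0.1999] 0.785
```

Call:
jog_arm([
  [-0.8,-0.26,-0.02,0.7,1],
  [-0.81,-0.22,-0.01,0.7,1],
  [-0.83,-0.17,-0.02,0.7,1],
  [-0.83,-0.13,-0.02,0.7,1],
  [-0.84,-0.08,-0.02,0.7,1],
  [-0.84,-0.03,-0.01,0.7,1],
  [-0.84,0.02,-0.02,0.7,1],
  [-0.84,0.06,-0.02,0.7,1],
  [-0.86,-0.22,0,0.7,1],
  [-0.87,-0.18,0,0.7,1],
  [-0.88,-0.12,0,0.7,1],
  [-0.88,-0.08,0,0.7,1],
])

```text
clock: 1.3
position: [0.3836, 0.4121, 0.2356]
tool_rot: [3.142, -0.0, 2.225]
force: [0.7, 0.7, 0.4]
grip_width: 0.0855
finger_force: 0.0
```

Call:
jog_arm([
  [-0.89,-0.02,0,0.7,1],
  [-0.88,0.02,0,0.7,1],
  [-0.88,0.07,0,0.7,1],
  [-0.88,0.12,0,0.7,1],
  [-0.87,0.17,0,0.7,1],
  [-0.86,0.22,0,0.7,1],
  [-0.84,0.27,0,0.7,1],
  [-0.83,0.31,0,0.7,1],
  [-0.81,0.36,0,0.7,1],
  [-0.79,0.4,0,0.7,1],
  [-0.89,-0.12,0.07,0.7,1],
  [-0.88,-0.07,0.08,0.7,1],
])

```text
clock: 2.5
position: [0.5364, 0.1434, 0.2307]
tool_rot: [-3.141, 0.0, 1.553]
force: [-0.1, -0.2, -0.6]
grip_width: 0.0852
finger_force: 0.0
```

Call:
jog_arm([
  [-0.89,-0.01,0.07,0.7,1],
  [-0.89,0.03,0.07,0.7,1],
  [-0.89,0.08,0.07,0.7,1],
  [-0.88,0.13,0.08,0.7,1],
  [-0.87,0.18,0.07,0.7,1],
  [-0.86,0.23,0.07,0.7,1],
  [-0.85,0.27,0.08,0.7,1],
  [-0.83,0.32,0.07,0.7,1],
  [-0.81,0.37,0.07,0.7,1],
  [-0.79,0.41,0.08,0.7,1],
  [-0.76,0.46,0.07,0.7,1],
  [-0.74,0.5,0.07,0.7,1],
])

```text
clock: 3.7
position: [0.5248, -0.1763, 0.2049]
tool_rot: [-3.141, -0.0, 0.881]
force: [0.1, 1.2, 0.2]
grip_width: 0.0858
finger_force: 0.0
```

Call:
jog_arm([
  [-0.71,0.53,0.07,0.7,1],
  [-0.68,0.58,0.08,0.7,1],
  [0,0,0,0,1],
  [0,0,0,0,1],
])

```text
clock: 4.1
position: [0.5228, -0.2287, 0.2003]
tool_rot: [-3.141, 0.0, 0.772]
force: [-0.2, -0.2, 0.1]
grip_width: 0.0855
finger_force: 0.0
```

```bash
python3 - <<'E'
from h import *
o=bot.observe(); d=bot.grab_frame('wrist'); d['obs']=o; pickle.dump(d,open('w1.pkl','wb')); cv2.imwrite('pics/w1.png',cv2.cvtColor(d['pixels'],cv2.COLOR_RGB2BGR))
print(o['clock'],o['position'],o['tool_rot'],o['qpos'],o['force'],d['fovy'],d['cx'],d['cy']); print(np.array(d['mount']))
E
```

```text
4.1 [ 0.52281318 -0.2286527   0.20031264] [-3.14122622e+00  1.99442845e-05  7.71509648e-01] [-0.113571    0.54482919  0.60867187  1.80099522 -0.38297994  0.91621918
 -0.13471922] [-0.22238829 -0.20794859  0.08206882] 65.70646984690485 319.55951675493617 199.54462859612795
[[ 2.36180334e-04 -9.63933737e-01 -2.66142244e-01  6.79022052e-02]
 [ 9.99999970e-01  2.45112583e-04 -3.45532170e-07  5.91865534e-04]
 [ 6.55678829e-05 -2.66142236e-01  9.63933766e-01 -1.43362105e-01]
 [ 0.00000000e+00  0.00000000e+00  0.00000000e+00  1.00000000e+00]]
```

View pics/w1.png

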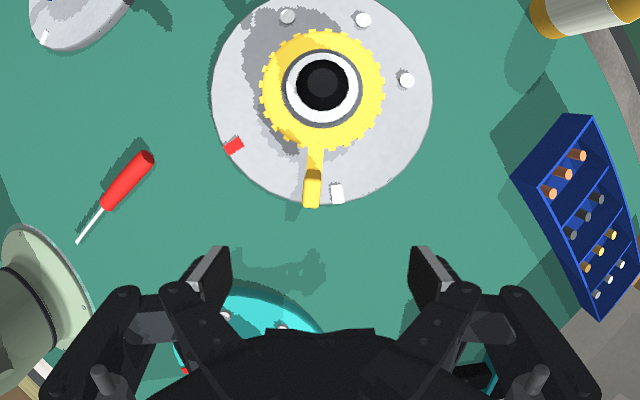

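The wrist view shows the chuck at (322,85), the red bar at (234,146), the white bar at (337,194) and the lever paddle at about (312,190). I'll measure these in an enlarged crop.

```bash
cat >> h.py <<'E'
from scipy.spatial.transform import Rotation as Ro
def wray(d,u,v,z):
    f=200/np.tan(np.radians(d['fovy'])/2); x,y=u-d['cx'],v-d['cy']; r=np.hypot(x,y); th=r/f
    c=np.array([np.sin(th)*x/r,np.sin(th)*y/r,np.cos(th)]); M=np.array(d['mount']); R=Ro.from_euler('xyz',d['obs']['tool_rot']).as_matrix()
    o=R@M[:3,3]+d['obs']['position']; w=R@M[:3,:3]@c; return o+w*(z-o[2])/w[2]
E
python3 - <<'E'
from h import *
d=pickle.load(open('w1.pkl','rb'))
c=cv2.resize(d['pixels'][120:220,220:350],None,fx=6,fy=6,interpolation=cv2.INTER_CUBIC)[:600]
cv2.imwrite('pics/c2.png',cv2.cvtColor(c,cv2.COLOR_RGB2BGR))
for n,u,v,z in [('chuck',322,84,.115),('lev',312,192,.11),('red',234,146,.024),('white',337,194,.024),('plateL',211,94,.018),('plateR',433,94,.018)]: print(n,wray(d,u,v,z))
E
```

```text
chuck [ 0.59015873 -0.16637462  0.115     ]
lev [ 0.52588984 -0.21823534  0.11      ]
red [ 0.48756345 -0.13735864  0.024     ]
white [ 0.52595675 -0.25228151  0.024     ]
plateL [ 0.51036233 -0.07836796  0.018     ]
plateR [ 0.67771366 -0.24971306  0.018     ]
```

View pics/c2.png

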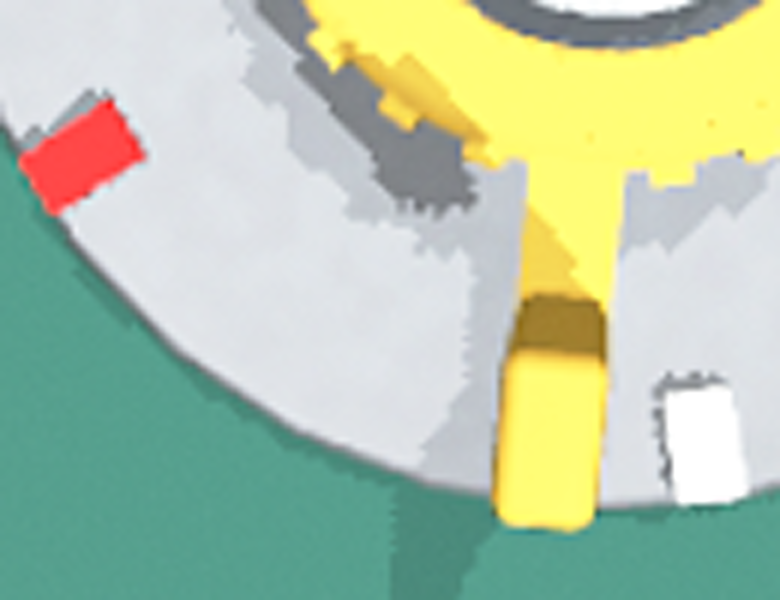

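The axis from the chuck is (0.590,-0.166), and from the red/white bar geometry it is (0.591,-0.167), so they agree. The lever is at 218.9° with r≈0.084, which puts the joint at ≈0.25 rad. Red is at 164.2°, so the turn needed is ≈0.955 rad clockwise.

```bash
python3 - <<'E'
from h import *
plan([[.5244,-.2199,.13],[.5244,-.2199,.076]],.679-.7715)
E
```

```text
[[0.07,-0.05,0.78,0.23,1],[0.07,-0.06,0.78,0.23,1],[0.07,-0.05,0.78,0.23,1],[-0.0,-0.0,0.9,0.24,1],[-0.0,-0.0,0.9,0.23,1]]
end [ 0.5245 -0.22    0.0761] 0.6803
```

Call:
jog_arm([
  [0.07,-0.05,0.78,0.23,1],
  [0.07,-0.06,0.78,0.23,1],
  [0.07,-0.05,0.78,0.23,1],
  [0,0,0.6,0.24,1],
  [0,0,0.6,0.23,1],
  [0,0,0.6,0,1],
  [0,0,0,0,1],
  [0,0,0,0,1],
], newtons=30)

```text
clock: 4.95
position: [0.5251, -0.2197, 0.0767]
tool_rot: [-3.141, -0.0, 0.682]
force: [-0.4, -0.3, 1.0]
grip_width: 0.0856
finger_force: 0.0
```

Call:
jog_arm([
  [0,0,0,0,0.6],
  [0,0,0,0,0.4],
  [0,0,0,0,0.25],
  [0,0,0,0,0.1],
  [0,0,0,0,0],
  [0,0,0,0,0],
  [0,0,0,0,0],
  [0,0,0,0,0],
  [0,0,0,0,0],
], newtons=30)

```text
clock: 5.85
position: [0.525, -0.22, 0.0764]
tool_rot: [-3.141, -0.0, 0.681]
force: [-2.3, 1.5, 5.2]
grip_width: 0.0134
finger_force: 30.9
```

Call:
jog_arm([
  [0.005,-0.12,0,0.5,0],
  [0.01,-0.226,0,1,0],
  [0.01,-0.226,0,1,0],
  [0.01,-0.226,0,1,0],
  [0.01,-0.226,0,1,0],
  [0.01,-0.226,0,1,0],
  [0.01,-0.226,0,1,0],
  [0.01,-0.226,0,1,0],
  [0.01,-0.226,0,1,0],
  [0.01,-0.226,0,1,0],
  [0.01,-0.226,0,1,0],
  [0,0,0,0,0],
])

```text
clock: 7.05
position: [0.5065, -0.152, 0.0764]
tool_rot: [-3.141, 0.002, -0.162]
force: [-9.6, 3.4, 14.1]
grip_width: 0.0138
finger_force: 29.6
```

```bash
python3 - <<'E'
from h import *
bot.grab_frame('wrist');bot.grab_frame('wrist')
o=bot.observe(); d=bot.grab_frame('wrist'); d['obs']=o; pickle.dump(d,open('w2.pkl','wb'))
print(o['clock'],o['position'],o['tool_rot'],o['force'],o['grip_width'],o['finger_force'])
r=o['position'][:2]-[.5905,-.1665]; print(np.hypot(*r),np.degrees(np.arctan2(r[1],r[0])), np.degrees(o['tool_rot'][2])+180)
cv2.imwrite('pics/w2.png',cv2.cvtColor(d['pixels'],cv2.COLOR_RGB2BGR))
E
```

```text
7.15 [ 0.50644628 -0.15234257  0.07637505] [-3.14063244e+00  1.93518617e-03 -1.58997003e-01] [-9.64029332  4.76842182 14.22831155] 0.01381499970345621 29.63874578475952
0.08523767554483963 170.4392309773484 170.89014279181413
```

View pics/w2.png

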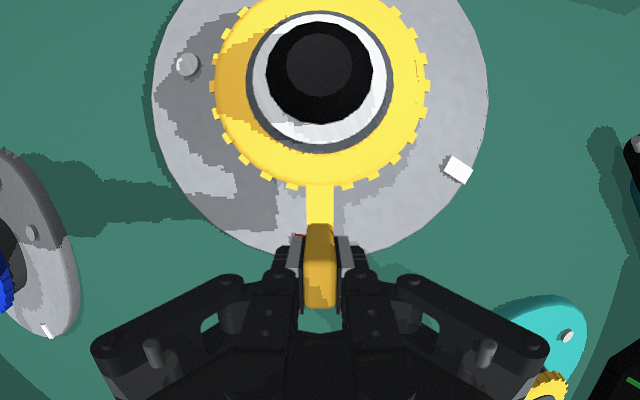

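The lever is held between the pads at (320,265), and the collar has followed to ≈170.5°. About 0.11 rad remains. I'll finish the turn, release and back off upward.

Call:
jog_arm([
  [0.005,-0.16,0,0.7,0],
  [0.005,-0.16,0,0.7,0],
  [0,0,0,0,0],
  [0,0,0,0,0],
  [0,0,0,0,0],
])

```text
clock: 7.7
position: [0.5084, -0.1429, 0.0764]
tool_rot: [-3.14, 0.002, -0.271]
force: [-10.0, 5.6, 15.4]
grip_width: 0.0135
finger_force: 30.4
```

```bash
python3 - <<'E'
from h import *
o=bot.observe(); r=o['position'][:2]-[.5905,-.1665]; print(np.hypot(*r),np.degrees(np.arctan2(r[1],r[0])), np.degrees(o['tool_rot'][2])+180,o['force'])
E
```

```text
0.0853885664094075 163.9752837540732 164.46973720221274 [-9.9819716   5.56966445 15.39000085]
```

Call:
jog_arm([
  [0,0,0,0,0.1],
  [0,0,0,0,0.25],
  [0,0,0,0,0.45],
  [0,0,0,0,0.7],
  [0,0,0,0,1],
  [0,0,0,0,1],
  [0,0,0,0,1],
])

```text
clock: 8.4
position: [0.5096, -0.1436, 0.0762]
tool_rot: [3.142, -0.0, -0.271]
force: [-0.8, 0.3, -0.7]
grip_width: 0.0853
finger_force: 0.0
```

Call:
jog_arm([
  [0,0,-0.4,0,1],
  [0,0,-0.8,0,1],
  [0,0,-0.8,0,1],
  [0,0,-0.8,0,1],
  [0,0,-0.8,0,1],
  [-0.5,0,-0.5,0,1],
  [-0.5,0,-0.2,0,1],
  [-0.2,0,0,0,1],
  [0,0,0,0,1],
  [0,0,0,0,1],
])

```text
clock: 9.4
position: [0.4753, -0.1339, 0.2051]
tool_rot: [3.142, -0.0, -0.271]
force: [0.2, 0.3, 1.0]
grip_width: 0.0849
finger_force: 0.0
```

```bash
python3 - <<'E'
from h import *
o=bot.observe(); d=bot.grab_frame('wrist'); d['obs']=o; pickle.dump(d,open('w3.pkl','wb'))
print(o['clock'],o['position'],o['tool_rot'],o['force'])
cv2.imwrite('pics/w3.png',cv2.cvtColor(cv2.resize(d['pixels'][0:240,160:480],None,fx=2.5,fy=2.5,interpolation=cv2.INTER_CUBIC),cv2.COLOR_RGB2BGR))
E
```

```text
9.4 [ 0.47525801 -0.13388318  0.20514543] [ 3.14151685e+00 -4.60076606e-05 -2.70758473e-01] [0.22034313 0.27518875 1.02174494]
```

View pics/w3.png

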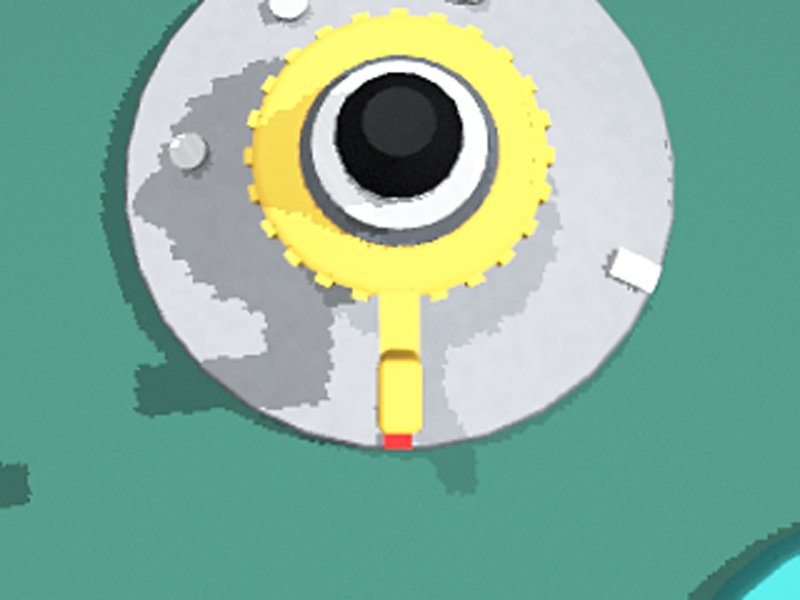

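The lever paddle (crop 400,397) lies in line with the red bar (398,441) and the chuck (399,120), within about 0.02 rad. The gripper is clear, so I'm handing in.

```bash
python3 -c "
from workcell import bot
print(bot.job_done())"
```

```text
the job is handed in; nothing more can be done
None
```

I turned the yellow collar on the grey stand clockwise until its lever lined up with the red locked mark (within about 0.02 rad in the last picture), let go and handed the job in at about 9.5 s; the gripper stayed clear of the blue collar.

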